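# Shut, pin and squeeze the drilling jig

## Task

Get the hinged wooden drilling jig ready for the drill: swing its open half fully shut around the standing leg, then take the locating pin with the plain straight round knob from the pin rack and push it all the way down through the two holes of the overlapping steel lugs, and let go of it. Finish while holding the jig squeezed shut by firm pressure of the fingers on the rubber pad of the swinging half, so that the pad is well pressed in, and keep pressing; leave the other two pins and everything loose on the bench where they are.

Things in the scene. Friction and masses are not known exactly. Their poses are not given: they have to be found in the camera images.
- jig: brown wooden drilling jig fixed to the bench (position, yaw vary). Origin: underside, on the seam plane x = 0. Base plate 10 mm thick, x -95 to 45, y -120 to 90 mm. Fixed half: upright block x 0 to 24, y -65 to 60, top z 66. A wooden leg, 22 mm across, stands in it at y -40, top z 90. Vertical hinge barrel (18 mm across, top z 72) at y -80. Free end at +y: a steel lug, see low_hole.
- gate (a joint): angle of the swinging half about the vertical hinge, rad: 0 = shut against the fixed half (hard stop), positive = open, free end swung to the jig's -x side (counter-clockwise from above), at most 1.25. Stays where left (friction 0.2 N m). Shut, it fills x -24 to 0, y -65 to 60, z 10 to 66 mm of the jig frame.
- jig_hinge (a point): point on the hinge axis, 66 mm above the bench; axes as the jig's
- low_hole (a point): centre of the mouth of the hole in the fixed lower steel lug (40 x 46 mm, 12 thick), on its top face, 36 mm above the bench, 165 mm from the hinge axis along the jig's +y; vertical through hole 14.5 mm wide, 2 mm chamfer; axes as the jig's
- gate_hole (a point): the same point on the upper lug, which the swinging half carries (same size and hole), top face 56 mm above the bench, 165 mm from the hinge axis. Its y axis points away from the hinge, its x axis from the outer face towards the seam. Right above low_hole when shut.
- pad_face (a point): centre of the outer face of the black rubber pad (50 mm long, 36 high, sticks out 8 mm) on the outside of the swinging half, 105 mm from the hinge along the half, 44 mm above the bench; axes as gate_hole's, so -x points out of the pad. Shut, the jig measures 56 mm from this face to the back of the fixed half, and both sides are free for fingers.
- pad (a joint): how far the rubber pad is pressed in, m: 0 relaxed, at most 0.005; springs back; 2 N per mm (10 N for the full travel)
- rack: dark wooden block 190 x 50 x 60 mm (x, y, z), fixed to the bench, origin centre of its underside, three 18 mm holes in a row along its x, 60 mm apart; position and yaw vary; which pin stands in which hole varies
- pin: locating pin, steel, about 120 g. Origin at its tip, z up. Shaft 12 mm thick, z 0 to 44 mm, tapered nose (first 5 mm); collar 32 mm across, z 44 to 49; straight round knob 24 mm across, z 49 to 79. Upright in the rack, collar on the rack's top, tip 16 mm above the bench, up to 3 mm off the hole's centre. Home in the jig: collar on the upper lug, tip 12 mm above the bench.
- t_pin: another pin in the rack, with a 50 mm crossbar (T handle), does not fit; leave it. Origin at its tip.
- ball_pin: another pin in the rack, thin with a 26 mm ball head; leave it. Origin at its tip.
- sander: loose cork sanding block 100 x 60 x 35 mm on the bench, leave it; origin centre of underside
- knob_blank: loose turned wooden knob, 40 mm across, 46 mm high, leave it; origin centre of underside
- tin: loose tin cup 72 mm across, 100 mm high, leave it; origin centre of underside
- gauge: loose steel gauge block 50 x 24 x 24 mm, leave it; origin centre of underside
- offcut: loose wooden offcut 110 x 22 x 22 mm between jig and rack, leave it; origin centre of underside
- mallet: loose hammer with a wooden handle, lying on the bench, leave it; handle to its -x
- brush: loose brush with a wooden handle, lying beyond the jig, leave it; handle to its -x
Not all that is in view belongs to the job. Leave any blue or green look-alike of the pin alone.

How it is judged:
By the outcome, as a careful person would: the job done as asked, in the order asked, and still so for the second after the job is handed in, while the arm keeps its last pose, push and grip.
It also fails if it takes over 64 s, if anything falls off the work surface, if the arm or the gripper's body presses on something with over 40 N, if the wrist force passes 120 N, or if a joint passes its speed limit or range.

## Robot

A 6-joint arm with a two-finger parallel gripper is mounted at the origin on the work surface. World frame = base frame: x ahead of the robot, y to its left, z up, the work surface at z = 0. Lengths are in m, angles in rad, forces in N, time in s.
With the tool pointing down it reaches from about 0.425 to 1.125 m from the base axis. Payload 14.9 kg.
Tool frame: the origin (TCP) lies between the finger pads; the fingertips stand 8 mm ahead of it and the grasp point (between the pads) lies 11 mm behind it; y points along the fingers, x is the direction in which the jaws open and shut, and the axes are right-handed (so a half turn about y gives the same grasp; the last joint's range is limited). The gripper opens to 91 mm and grips with 3 to 60 N. Pads are 32 mm wide; open, the fingers measure 118 mm over their backs; the gripper's body (76 mm by 178 mm) begins 60 mm behind the grasp point.
Start: joints at [-0.033, 0.379, 1.734, -0, 1.028, -0.033], TCP at [0.7, -0, 0.222] pointing down, gripper open.
Joint ranges: [-2.77, 2.77], [-0.74, 2.19], [0, 2.66], [-1.06, 4.2], [0.31, 2.87], [-3.08, 3.08]. Speed limits (rad/s): [1.89, 1.89, 2.39, 3.14, 3.14, 3.14].

## Interface

Orientations are given as a rotation vector (axis times angle).
In Python, from station import bot, capture, calibration gives the robot as it stands.
- The arm moves only by the shell command python3 -m jog 'ROWS' [FORCE]. ROWS is JSON, a list of rows, each a list of 5 numbers: the shift along the world's x, y, z in mm, then the turn about the world's z in rad, then the gripper's target within -1 to 1 (shut at 1, half-way at 0, fully open at -1). In form: [[tx, ty, tz, turn, hand], ...]. A call has 1 to 20 rows; each row shifts and turns the commanded pose from where the row before left it; what a row does not reach is not made up. A row lasts 1/8 s, in which the tool goes at most 62.5 mm and 10.7 degrees, less where a joint would pass 70% of its speed; a pose out of reach is approached as far as the arm can. A call with a gripper value outside its range is refused whole. The fingers move at their own pace and stop on an object; FORCE is the grip in N (left out, the last holds). Time passes only in rows, so rows that do not move let the fingers close. It gives the time, the measured TCP pose, the force and the opening at its end, in the units of the state.
- bot.read_state(): the state, without advancing time (a new reading comes with each control period).
- capture(name): name is "scene" or "side" or "wrist"; returns the picture (400x640x3 uint8, blue, green, red); there is no depth.
- calibration(name): a dict with "camera_matrix" (3x3 intrinsics, pixels), "extrinsics" (4x4, takes a point from camera to world coordinates); the wrist camera has in their place "hand_eye" (4x4, takes a point from camera to tool coordinates, whose origin is the TCP and whose axes are the tool frame's). Camera axes: x right, y up, looking along -z (the intrinsics and any distortion apply to the point x, -y, -z); pixel columns grow to the right and rows downward; lengths in m; the calibration is good to about 2 mm. A picture is of the moment at which its call begins: read the wrist's pose just before it. calibration takes no time and is no camera call.
- bot.job_done(): hands the job in, once; it reports no verdict.
The state is a dict: "clock": time; "q": joint angles; "joint_velocities": joint speeds; "joint_torque": joint torques, N m; "eef_pos": TCP position; "tool_rot": TCP orientation; "force": force on the tool from outside, world axes, zero at the start; "ft_torque": the same for the moment, N m; "opening": finger opening in m.
Only numpy, scipy, OpenCV 4.12 (cv2) and the standard library are available. Lean on these libraries where they do the work, as an engineer would, in place of code of your own. Each camera call takes 0.05 s, during which the arm holds its last target. There are 200 camera calls.

## Working session

There is one attempt and no reset: what is moved stays moved. The work goes in short steps, Python scripts to look and compute and a shell command to move; the robot and the scene stay as the last step left them, time stands still between calls to the robot, and variables do not carry over. Pictures are saved under pics/ and viewed, about 8 in all and at most 12, crops included, and the job is handed in when it is done.

```bash
mkdir -p pics; python3 - <<'E'
from station import bot,capture,calibration
import cv2,numpy as np
for n in ("scene","side","wrist"):
    im=capture(n); cv2.imwrite(f"pics/{n}0.png",im)
    c=calibration(n); print(n,{k:np.round(np.array(v),4).tolist() if not isinstance(v,str) else v for k,v in c.items()})
a=cv2.imread("pics/scene0.png")
cv2.imwrite("pics/s0.png",cv2.resize(a,(800,500)))
s=bot.read_state();print(s)
E
```

```text
scene {'camera_matrix': [[501.4315, 0.0, 317.5348], [0.0, 501.4315, 203.1577], [0.0, 0.0, 1.0]], 'extrinsics': [[0.525, -0.595, 0.6086, 1.3526], [0.8511, 0.369, -0.3735, -0.5734], [-0.0023, 0.714, 0.7001, 0.9852], [0.0, 0.0, 0.0, 1.0]]}
side {'camera_matrix': [[494.756, 0.0, 311.7379], [0.0, 494.756, 204.8769], [0.0, 0.0, 1.0]], 'extrinsics': [[-0.9963, 0.0432, -0.0749, 0.4561], [-0.0862, -0.5649, 0.8207, 1.0935], [-0.0068, 0.824, 0.5665, 0.8961], [0.0, 0.0, 0.0, 1.0]]}
wrist {'camera_matrix': [[324.4723, 0.0, 318.0831], [0.0, 324.4723, 196.1171], [0.0, 0.0, 1.0]], 'hand_eye': [[1.0, -0.0006, -0.0004, -0.0008], [-0.0002, 0.2573, -0.9663, -0.1643], [0.0006, 0.9663, 0.2573, 0.072], [0.0, 0.0, 0.0, 1.0]]}
{'clock': 0.15, 'q': array([-3.33126155e-02,  3.79335041e-01,  1.73463911e+00, -1.25171414e-05,
        1.02849506e+00, -3.32851366e-02]), 'joint_velocities': array([-0.00047852, -0.00179221, -0.00070162,  0.00083982, -0.00067308,
       -0.00031262]), 'joint_torque': array([-6.05650021e-04, -7.64114213e+01, -4.34656477e+01,  6.51094434e-02,
        4.09642188e-02, -4.73684588e-05]), 'eef_pos': array([ 6.99705227e-01, -7.50019433e-06,  2.21409831e-01]), 'tool_rot': array([-1.57077775e+00,  7.04840910e-04,  6.71832197e-04]), 'force': array([-0.22037385, -0.79858231,  0.8262848 ]), 'ft_torque': array([0.04377569, 0.05039077, 0.04819939]), 'opening': 0.09125398182757485}
```

View pics/scene0.png

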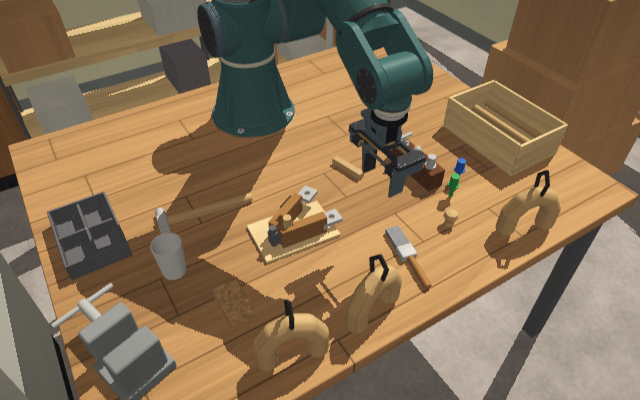

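View pics/side0.png

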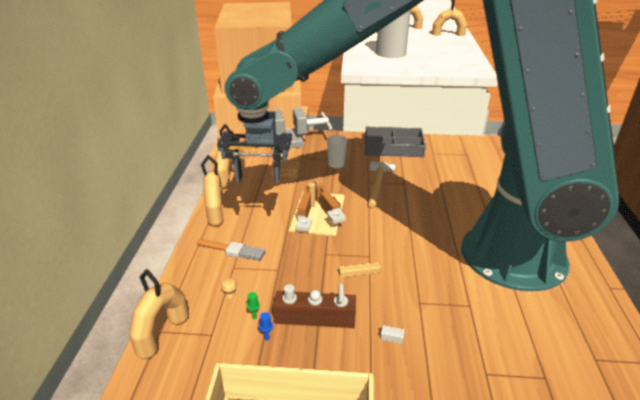

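The side image shows the rack with three heads at about (289,291), (315,296) and (341,290). A green and a blue look-alike stand at (253,300) and (265,322), and the jig is open near (318,210). Next is a close crop from both cameras.

```bash
python3 - <<'E'
import cv2,numpy as np
a=cv2.imread("pics/side0.png")[170:335,235:400]; b=cv2.imread("pics/scene0.png")[170:270,240:350]; 
A=cv2.resize(a,(500,500),interpolation=cv2.INTER_CUBIC)
c=cv2.imread("pics/side0.png")[175:240,285:350]
B=cv2.resize(b,(300,273),interpolation=cv2.INTER_CUBIC);C=cv2.resize(c,(300,227+0),interpolation=cv2.INTER_CUBIC)
cv2.imwrite("pics/crop1.png",np.hstack([A,np.vstack([B,C])]))
E
```

```text
(no output)
```

View pics/crop1.png

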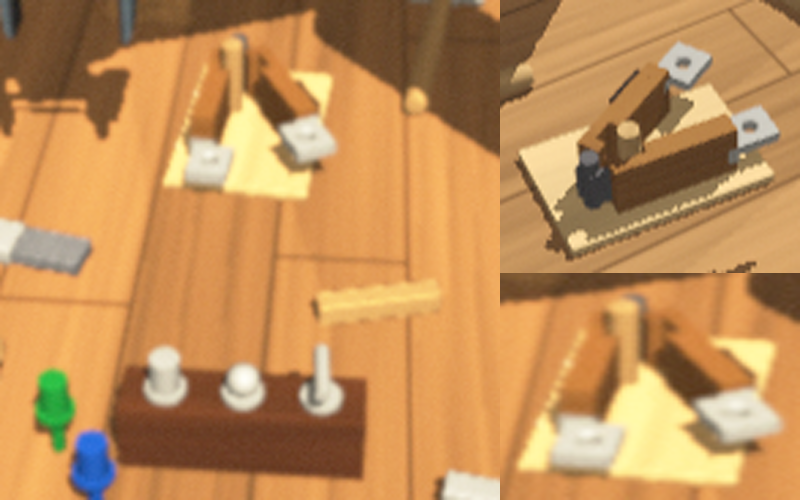

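The crop shows the plain straight knob at side px (289.5,287), the ball pin at (315,297) and the T pin, seen end-on, at (341,294). The look-alikes are green at (253,300) and blue at (266,322). I choose the left rack pin at (289.5,287). The gate is open by roughly 0.6 rad.

```bash
cat > h.py <<'E'
import numpy as np
from station import bot,capture,calibration
from scipy.spatial.transform import Rotation as R
def px(name,u,v,z,pose=None):
    c=calibration(name);K=np.array(c["camera_matrix"])
    if name=="wrist":
        p,r=pose;T=np.eye(4);T[:3,:3]=R.from_rotvec(r).as_matrix();T[:3,3]=p;T=T@np.array(c["hand_eye"])
    else: T=np.array(c["extrinsics"])
    x,y,_=np.linalg.solve(K,[u,v,1]);d=T[:3,:3]@[x,-y,-1];o=T[:3,3]
    return o+d*(z-o[2])/d[2]
E
python3 - <<'E'
from h import *
for n,l in dict(low=[("side",303.6,222.8,.036),("scene",331.7,216.6,.036)],gate=[("side",335.6,213.9,.056),("scene",307.5,192.7,.056)],
 hinge=[("scene",272.6,227.6,.072)],leg=[("scene",286.9,216.9,.09),("side",312,184,.09)],pintop=[("side",289.5,286.7,.095)],collar=[("side",289.5,300.5,.064)],
 ball=[("side",315,304,.064)],tp=[("side",341,301,.064)],offc=[("side",340,268,.022),("side",380,265,.022)],
 base=[("scene",445,20,0),("side",300,190,.01)]).items():
    print(n,[np.round(px(*a),4).tolist() for a in l])
E
```

```text
low [[0.5855, -0.0588, 0.036], [0.5902, -0.0619, 0.036]]
gate [[0.4937, -0.0826, 0.056], [0.4962, -0.0796, 0.056]]
hinge [[0.5737, -0.2264, 0.072]]
leg [[0.5758, -0.1861, 0.09], [0.5716, -0.1869, 0.09]]
pintop [[0.5844, 0.2686, 0.095]]
collar [[0.5837, 0.2819, 0.064]]
ball [[0.5239, 0.2882, 0.064]]
tp [[0.4647, 0.274, 0.064]]
offc [[0.4723, 0.1134, 0.022], [0.3673, 0.0932, 0.022]]
base [[-0.1982, 1.0494, 0.0], [0.6194, -0.2738, 0.01]]
```

```bash
python3 -m jog '[[-45,-30,10,0,1],[-45,-30,10,0,1],[-40,-30,10,0,1],[-40,-20,0,0,1],[0,0,0,0,1],[0,0,0,0,1],[0,0,0,0,1]]' 40; python3 - <<'E'
from h import *
import cv2
s=bot.read_state();np.savez("w1.npz",p=s["eef_pos"],r=s["tool_rot"])
im=capture("wrist");cv2.imwrite("pics/w1.png",im)
for u,v in((250,198),(165,215)): print(px("scene",u,v,.012))
H=np.array([.5737,-.2264])
for g in (.58,.4,.2,0):
    a=g-.085;ex=np.array([np.cos(a),np.sin(a)]);ey=np.array([-ex[1],ex[0]])
    print(g,np.round(H+.105*ey-.0455*ex,4))
E
```

```text
clock: 1.02
eef_pos: [0.5308, -0.1096, 0.2519]
tool_rot: [-1.571, -0.001, 0.001]
force: [-0.3, -0.1, 0.8]
opening: 0.0239
[ 0.38930912 -0.20430404  0.012     ]
[ 0.32781601 -0.42958791  0.012     ]
0.58 [ 0.4838 -0.1556]
0.4 [ 0.4979 -0.1407]
0.2 [ 0.5165 -0.1273]
0 [ 0.5373 -0.1179]
```

View pics/w1.png

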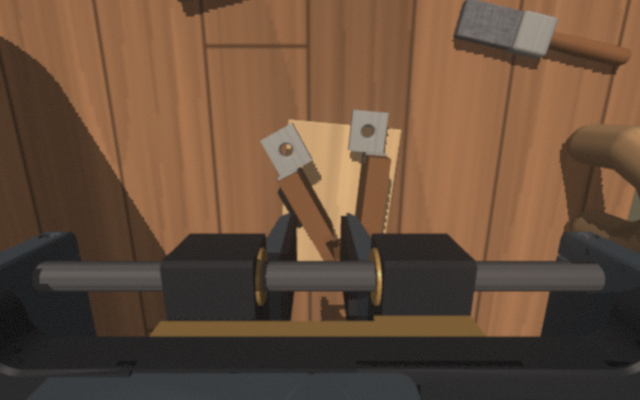

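The wrist view shows low_hole at px (368,131), gate_hole at (286,149) and the gate open. I'll refine from these.

```bash
python3 - <<'E'
from h import *
w=np.load("w1.npz");P=(w["p"],w["r"])
L=px("wrist",368,131,.036,P)[:2];G=px("wrist",286,149.5,.056,P)[:2];print(L,G)
L=np.mean([L,[.5855,-.0588],[.5902,-.0619]],0);G=np.mean([G,[.4937,-.0826],[.4962,-.0796]],0)
# hinge: equidistant .165
d=L-G;m=(L+G)/2;n=np.array([-d[1],d[0]])/np.hypot(*d);h=np.sqrt(.165**2-(d@d)/4)
H=min(m+n*h,m-n*h,key=lambda q:q[1]);print("H",H,L,G)
yaw=np.arctan2(-(L-H)[0],(L-H)[1]);g=np.arctan2(-(G-H)[0],(G-H)[1])-yaw;print(yaw,g)
for a in (g,.4,.2,0):
    b=a+yaw;ex=np.array([np.cos(b),np.sin(b)]);ey=np.array([-ex[1],ex[0]]);print(a,np.round(H+.105*ey-.0455*ex,4))
E
```

```text
[ 0.5875118  -0.06124229] [ 0.49459164 -0.08022308]
H [ 0.5747903  -0.22513869] [ 0.58773727 -0.06064743] [ 0.49483055 -0.08080769]
-0.07854722213553951 0.5844582681048036
0.5844582681048036 [ 0.4841 -0.1553]
0.4 [ 0.4984 -0.1399]
0.2 [ 0.5169 -0.1264]
0 [ 0.5377 -0.1169]
```

```bash
python3 -m jog '[[-23,-19,-30,0.17,1],[-23,-19,-30,0.17,1],[-23,-19,-30,0.16,1],[0,0,-40,0,1],[0,0,-40,0,1],[0,0,-40,0,1],[0,0,0,0,1],[0,0,0,0,1]]' 40; python3 -m jog '[[11,6,0,0,1],[8,5,0,0,1],[5,6,0,-0.06,1],[5,6,0,-0.06,1],[5,5,0,-0.06,1],[6,5,0,-0.07,1],[6,4,0,-0.06,1],[6,4,0,-0.07,1],[7,3,0,-0.07,1],[7,3,0,-0.06,1],[7,3,0,-0.07,1],[0,0,0,0,1]]'
```

```text
clock: 2.08
eef_pos: [0.4619, -0.1671, 0.0429]
tool_rot: [-1.535, -0.393, 0.392]
force: [-0.4, -0.3, -0.0]
opening: 0.0002
clock: 3.58
eef_pos: [0.535, -0.1166, 0.0425]
tool_rot: [-1.57, 0.061, -0.063]
force: [0.5, -0.9, 0.0]
opening: 0.0004
```

```bash
for i in 1 2 3; do python3 -m jog '[[3,0,0,0,1],[0,0,0,0,1]]'|grep -E "pos|force"; done; python3 - <<'E'
from h import *
import cv2
cv2.imwrite("pics/sd2.png",cv2.resize(capture("side")[150:250,250:400],(750,500),interpolation=cv2.INTER_CUBIC))
E
```

```text
eef_pos: [0.5371, -0.117, 0.042]
force: [-0.7, 0.9, 0.6]
eef_pos: [0.54, -0.117, 0.0419]
force: [-0.5, 0.5, 0.7]
eef_pos: [0.5426, -0.117, 0.0418]
force: [-5.2, -0.2, 3.4]
```

View pics/sd2.png

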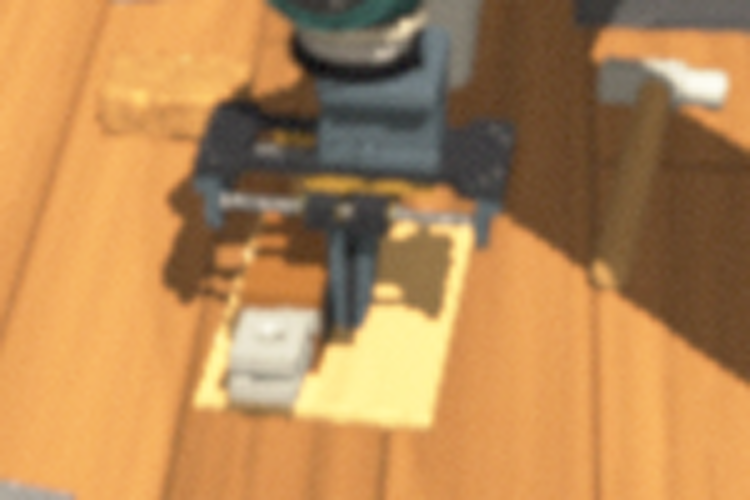

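The gate is almost or fully shut, with the upper lug over the lower one at about px (275,330). I'll press harder to confirm the stop, then go to the pin.

```bash
for i in 1 2 3; do python3 -m jog '[[3,0,0,0,1],[0,0,0,0,1],[0,0,0,0,1]]'|grep -E "pos|force"; done
```

```text
eef_pos: [0.5448, -0.1171, 0.0417]
force: [-11.0, -2.9, 6.8]
eef_pos: [0.545, -0.1168, 0.0413]
force: [-28.3, -4.4, 22.0]
eef_pos: [0.5453, -0.1167, 0.0412]
force: [-47.7, -8.2, 41.3]
```

```bash
python3 -m jog '[[-12,0,0,0,1],[-20,0,0,0,1],[0,0,40,0,0],[0,0,50,0,0],[0,10,60,0,0],[10,55,40,0,0],[15,58,20,0,0],[15,58,0,0,0],[15,58,0,0,0],[10,58,0,0,0],[8,58,0,0,0],[0,25,0,0,0],[0,0,0,0,0],[0,0,0,0,0],[0,0,0,0,0]]'; python3 - <<'E'
from h import *
import cv2
s=bot.read_state();np.savez("w2.npz",p=s["eef_pos"],r=s["tool_rot"])
cv2.imwrite("pics/w2.png",capture("wrist"))
cv2.imwrite("pics/sd3.png",cv2.resize(capture("side")[170:240,270:345],(750,560)))
E
```

```text
clock: 7.38
eef_pos: [0.5921, 0.2561, 0.2482]
tool_rot: [-1.57, 0.064, -0.064]
force: [-0.8, 0.0, -0.3]
opening: 0.0456
```

View pics/w2.png

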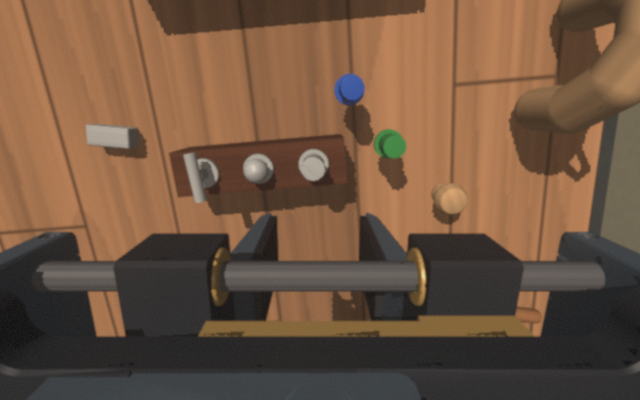

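The straight-knob pin's top is at px (314,161) and its collar at about (315,167). The ball pin is at (258,168), the T pin at (197,178), and the green and blue look-alikes are at (390,143) and (350,89).

```bash
python3 - <<'E'
from h import *
w=np.load("w2.npz");P=(w["p"],w["r"])
t=px("wrist",314,161,.095,P);print(t,px("wrist",314.5,167,.065,P),px("wrist",258,166,.095,P),px("wrist",390,143,.06,P));print((t-w["p"])*1000)
E
```

```text
[0.5893032  0.27957403 0.095     ] [0.58855442 0.26845609 0.065     ] [0.53373746 0.27908585 0.095     ] [0.67167899 0.28707907 0.06      ]
[  -2.75195437   23.44342421 -153.19587496]
```

View pics/sd3.png

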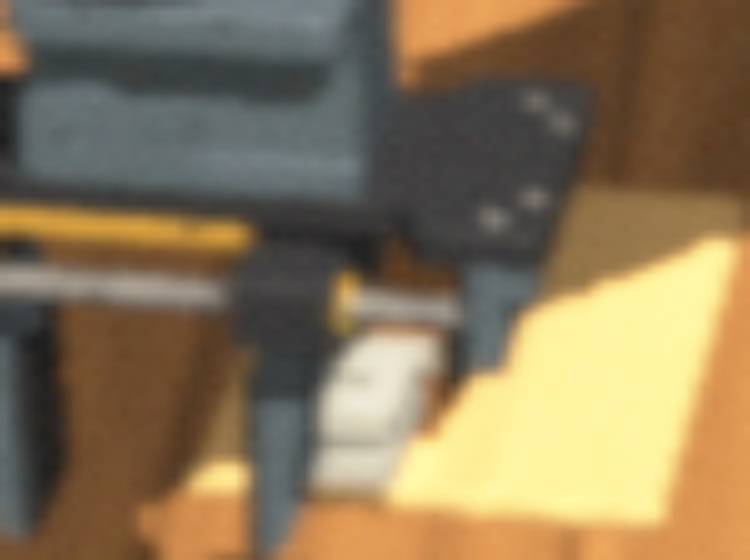

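```bash
python3 -m jog '[[0,0,0,0.18,0],[-1,0,0,0.18,0],[-1,0,0,0.18,0],[-1,0,0,0.18,0],[-1,0,0,0.18,0],[-1,5,0,0.18,0],[0,5,-10,0.18,0],[0,5,-20,0.18,0],[0,3,-30,0.18,0],[0,0,-30,0.028,0],[0,0,-30,0,0],[0,0,0,0,0]]' 8;  python3 - <<'E'
from h import *
import cv2
s=bot.read_state();np.savez("w3.npz",p=s["eef_pos"],r=s["tool_rot"])
cv2.imwrite("pics/w3.png",capture("wrist"))
E
```

```text
clock: 8.98
eef_pos: [0.5858, 0.2744, 0.1263]
tool_rot: [-1.209, -1.204, 1.209]
force: [0.2, -0.4, 0.0]
opening: 0.0458
```

View pics/w3.png

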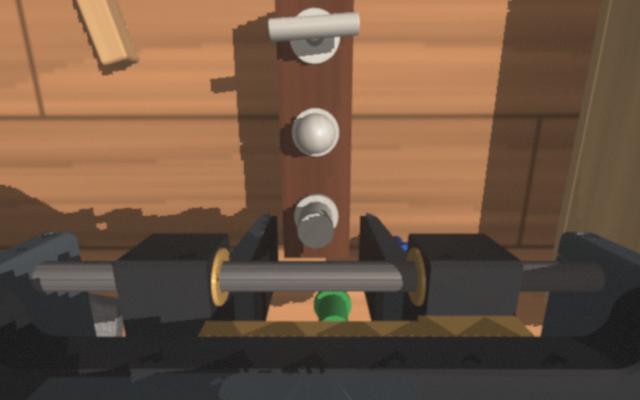

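The knob sits centred between the fingers at about px (315,218). Next I lower, nudge-close for the y centring, then open again, turn back and grip.

```bash
python3 - <<'E'
from h import *
w=np.load("w3.npz");P=(w["p"],w["r"])
print(px("wrist",315,221,.095,P),px("wrist",316,212,.065,P))
E
python3 -m jog '[[0,0,-24,0,0],[0,0,-24,0,0],[0,0,0,0,0.6],[0,0,0,0,0.6],[0,0,0,0,0.6],[0,0,0,0,0.6],[0,0,0,0,0.6]]' 8
```

```text
[0.58102107 0.27200977 0.095     ] [0.58450033 0.27240372 0.065     ]
clock: 9.9
eef_pos: [0.5879, 0.2757, 0.0818]
tool_rot: [-1.211, -1.209, 1.206]
force: [-1.3, -1.6, 8.0]
opening: 0.0235
```

```bash
python3 -m jog '[[0,0,0,0,0.6],[0,0,0,0,0.6]]'; python3 -m jog '[[0,0,0,0,0],[0,0,0,0,0],[0,0,0,0,0]]'
```

```text
clock: 10.15
eef_pos: [0.5879, 0.2757, 0.0818]
tool_rot: [-1.211, -1.209, 1.206]
force: [-1.3, -1.5, 8.5]
opening: 0.0236
clock: 10.52
eef_pos: [0.587, 0.2754, 0.0802]
tool_rot: [-1.211, -1.207, 1.207]
force: [-0.6, 0.3, 0.9]
opening: 0.0452
```

```bash
python3 -m jog '[[0,0,25,0,0],[0,0,25,-0.18,0.15],[0,0,0,-0.18,0.15],[0,0,0,-0.18,0.15],[0,0,0,-0.18,0.15],[0,0,0,-0.18,0.15],[0,0,0,-0.18,0.15],[0,0,0,-0.18,0.15],[0,0,0,-0.18,0.15],[0,0,0,-0.18,0.15],[0,0,0,-0.03,0.15],[0,0,0,0,0.15]]' 8; python3 - <<'E'
from h import *
import cv2
s=bot.read_state();np.savez("w4.npz",p=s["eef_pos"],r=s["tool_rot"])
cv2.imwrite("pics/w4.png",capture("wrist")[60:340,160:480])
E
```

```text
clock: 12.02
eef_pos: [0.5869, 0.2754, 0.1301]
tool_rot: [-1.57, 0.062, -0.062]
force: [-0.4, 0.2, -0.7]
opening: 0.0387
```

View pics/w4.png

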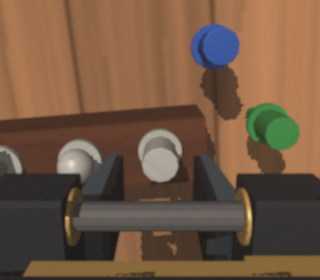

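The knob is centred at full-image px (320,226), with the ball pin clear of the left finger. I'll descend and grip.

```bash
python3 - <<'E'
from h import *
w=np.load("w4.npz");P=(w["p"],w["r"]);print(px("wrist",320,226,.095,P))
E
python3 -m jog '[[0,0,-26,0,0.15],[0,0,-26,0,0.15],[0,0,0,0,0.15]]' 8;python3 -m jog '[[0,0,0,0,0.8],[0,0,0,0,0.8],[0,0,0,0,0.8],[0,0,0,0,0.8]]' 30
```

```text
[0.58738287 0.27405234 0.095     ]
clock: 12.45
eef_pos: [0.5858, 0.2749, 0.0765]
tool_rot: [-1.571, 0.065, -0.061]
force: [0.2, -0.3, 0.6]
opening: 0.0386
clock: 12.95
eef_pos: [0.5877, 0.2757, 0.0793]
tool_rot: [-1.569, 0.063, -0.065]
force: [-1.3, -0.6, 7.4]
opening: 0.0231
```

```bash
python3 -m jog '[[0,0,30,0,0.8],[0,0,30,0,0.8],[0,0,30,0,0.8],[0,-30,0,0,0.8],[0,-50,0,0,0.8],[0,-55,0,0,0.8],[0,-55,0,0,0.8],[0,-55,0,0,0.8],[0,-50,0,0,0.8],[0,-30,0,0,0.8],[0,-12,0,0,0.8],[0,0,0,0,0.8],[0,0,0,0,0.8]]' 30; python3 - <<'E'
from h import *
import cv2
s=bot.read_state();np.savez("w5.npz",p=s["eef_pos"],r=s["tool_rot"])
a=capture("side")[150:250,250:370];b=capture("scene")[140:260,260:380]
cv2.imwrite("pics/sd5.png",np.hstack([cv2.resize(a,(400,333),interpolation=cv2.INTER_CUBIC),cv2.resize(b,(333,333),interpolation=cv2.INTER_CUBIC)]))
E
```

```text
clock: 14.58
eef_pos: [0.5869, -0.0607, 0.1681]
tool_rot: [-1.57, 0.064, -0.064]
force: [-0.4, 0.2, -2.0]
opening: 0.0231
```

View pics/sd5.png

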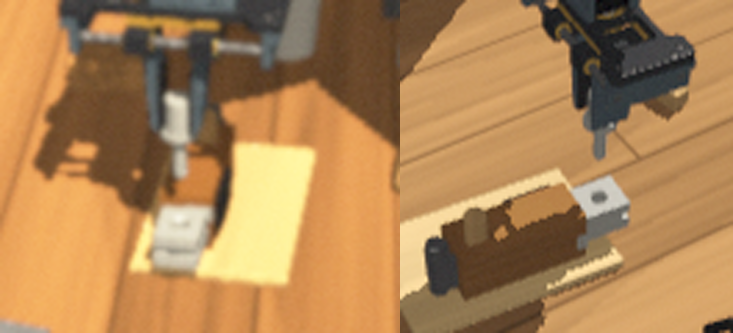

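The pin hangs upright in the grip. Its tip is at side px (304.3,203.1) and scene px (332.1,196.2). The aligned hole is at side (304.9,215.4) and scene (331.7,211).

```bash
python3 - <<'E'
from h import *
for n,t,h in(("side",(304.3,203.1),(304.9,215.4)),("scene",(332.1,196.2),(331.7,211.))):
    print(n,px(n,*t,.1048),px(n,*h,.056))
E
```

```text
side [ 0.5824962  -0.06012375  0.1048    ] [ 0.58229608 -0.06822533  0.056     ]
scene [ 0.5853252  -0.05903838  0.1048    ] [ 0.58917539 -0.06172058  0.056     ]
```

```bash
python3 -m jog '[[1,-1,-20,0,0.8],[1,-1,-20,0,0.8],[0,0,-4,0,0.8],[0,0,0,0,0.8],[0,0,0,0,0.8]]' | grep -E "pos|force"; for i in 1 2 3 4; do python3 -m jog '[[0,0,-2,0,0.8],[0,0,0,0,0.8]]' | grep -E "pos|force|opening"; done
```

```text
eef_pos: [0.5892, -0.0637, 0.1245]
force: [-0.2, 0.5, -1.1]
eef_pos: [0.589, -0.0636, 0.1223]
force: [-0.1, -0.1, -1.1]
opening: 0.0234
eef_pos: [0.5889, -0.0636, 0.12]
force: [-0.3, 0.8, -1.2]
opening: 0.0234
eef_pos: [0.5888, -0.0636, 0.1179]
force: [-0.1, 0.5, -1.8]
opening: 0.0231
eef_pos: [0.5888, -0.0636, 0.1159]
force: [-0.6, 1.3, -0.9]
opening: 0.0232
```

```bash
for i in 1 2 3 4 5 6; do python3 -m jog '[[0,0,-2,0,0.8],[0,0,0,0,0.8]]' | grep -E "pos|force"; done
```

```text
eef_pos: [0.5887, -0.0635, 0.1138]
force: [-0.3, 0.5, -1.7]
eef_pos: [0.5887, -0.0634, 0.1118]
force: [-0.7, 2.6, -1.5]
eef_pos: [0.5888, -0.0635, 0.1099]
force: [-1.6, 3.4, -0.6]
eef_pos: [0.5888, -0.0636, 0.1079]
force: [-1.9, 3.2, -0.4]
eef_pos: [0.5889, -0.0636, 0.1059]
force: [-1.7, 3.9, -1.0]
eef_pos: [0.5889, -0.0636, 0.1039]
force: [-2.2, 4.5, -0.2]
```

The pin is entering the hole. I'll ease +y a little and go on.

```bash
python3 -m jog '[[-0.5,1,0,0,0.8],[0,0,0,0,0.8]]' | grep -E "pos|force"; for i in 1 2 3 4 5 6; do python3 -m jog '[[0,0,-2,0,0.8],[0,0,-2,0,0.8],[0,0,0,0,0.8]]' | grep -E "pos|force"; done
```

```text
eef_pos: [0.5886, -0.0627, 0.1041]
force: [-1.0, 0.7, -2.1]
eef_pos: [0.5885, -0.0627, 0.0999]
force: [-0.7, -0.3, -1.0]
eef_pos: [0.5884, -0.0626, 0.0959]
force: [0.1, 0.2, -0.9]
eef_pos: [0.5884, -0.0626, 0.0919]
force: [-0.3, 0.7, -0.7]
eef_pos: [0.5884, -0.0626, 0.0879]
force: [-0.3, 0.3, -1.5]
eef_pos: [0.5884, -0.0626, 0.0839]
force: [-0.4, 0.8, -0.3]
eef_pos: [0.5883, -0.0626, 0.0799]
force: [-0.5, 0.3, 0.3]
```

```bash
for i in 1 2 3 4 5; do python3 -m jog '[[0,0,-1.5,0,0.8],[0,0,0,0,0.8]]' | grep -E "pos|force"; done
```

```text
eef_pos: [0.5884, -0.0626, 0.0785]
force: [0.4, 0.3, -2.0]
eef_pos: [0.5884, -0.0626, 0.077]
force: [-0.3, 0.3, -0.4]
eef_pos: [0.5884, -0.0626, 0.0755]
force: [-0.7, 0.8, -1.8]
eef_pos: [0.5886, -0.0626, 0.0751]
force: [-7.1, 1.5, 19.1]
eef_pos: [0.5887, -0.0626, 0.0746]
force: [-15.6, 2.6, 37.5]
```

Seated: contact came at TCP z 0.075, matching a tip height of 12 mm. Now I release, rise, and move over the pad.

```bash
python3 -m jog '[[0,0,2,0,0.8],[0,0,0,0,0],[0,0,0,0,0],[0,0,0,0,0],[0,0,0,0,0],[0,0,20,0,0],[0,0,20,0,0],[0,0,20,0,-1],[-3,-20,0,0,-1],[-3,-20,0,0,-1],[-3,-20,0,0,-1],[0,0,0,0,-1],[0,0,0,0,-1],[0,0,0,0,-1]]' 30; python3 - <<'E'
from h import *
import cv2
a=capture("side")[150:250,250:370];b=capture("scene")[140:260,260:380]
cv2.imwrite("pics/sd6.png",np.hstack([cv2.resize(a,(400,333),interpolation=cv2.INTER_CUBIC),cv2.resize(b,(333,333),interpolation=cv2.INTER_CUBIC)]))
E
```

```text
clock: 23.3
eef_pos: [0.5794, -0.1223, 0.1344]
tool_rot: [-1.57, 0.064, -0.064]
force: [0.1, 0.7, 0.2]
opening: 0.0914
```

View pics/sd6.png

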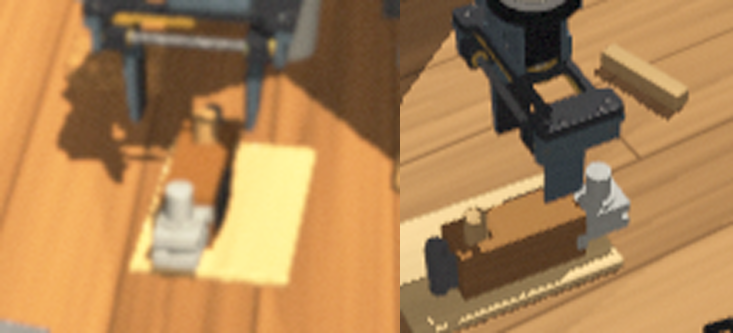

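The pin stands home with its collar on the lug, the jig is shut, and the fingers straddle the jig. Now I descend and squeeze.

```bash
python3 -m jog '[[0,0,-20,0,-1],[0,0,-20,0,-1],[0,0,-20,0,-1],[0,0,-20,0,-1],[0,0,-15,0,-1],[0,0,-4,0,-1],[0,0,0,0,-1]]' 30; python3 -m jog '[[0,0,0,0,1],[0,0,0,0,1],[0,0,0,0,1],[0,0,0,0,1],[0,0,0,0,1],[0,0,0,0,1],[0,0,0,0,1],[0,0,0,0,1]]' 30
```

```text
clock: 24.28
eef_pos: [0.5796, -0.1227, 0.0356]
tool_rot: [-1.57, 0.064, -0.064]
force: [-0.2, 0.7, 0.8]
opening: 0.0908
clock: 25.28
eef_pos: [0.581, -0.1228, 0.0359]
tool_rot: [-1.57, 0.062, -0.068]
force: [9.4, -0.7, -8.4]
opening: 0.0504
```

```bash
python3 -m jog '[[1.5,0,0,0,1],[0,0,0,0,1],[0,0,0,0,1],[0,0,0,0,1]]' 30; python3 - <<'E'
from h import *
import cv2
A=capture("side");cv2.imwrite("pics/full7.png",A)
a=A[150:330,220:400];b=capture("scene")[140:260,260:380]
cv2.imwrite("pics/sd7.png",np.hstack([cv2.resize(a,(400,400),interpolation=cv2.INTER_CUBIC),cv2.resize(b,(400,400),interpolation=cv2.INTER_CUBIC)]))
E
```

```text
clock: 25.78
eef_pos: [0.5811, -0.1228, 0.0359]
tool_rot: [-1.57, 0.064, -0.065]
force: [-2.3, -3.0, 5.0]
opening: 0.0506
```

View pics/sd7.png

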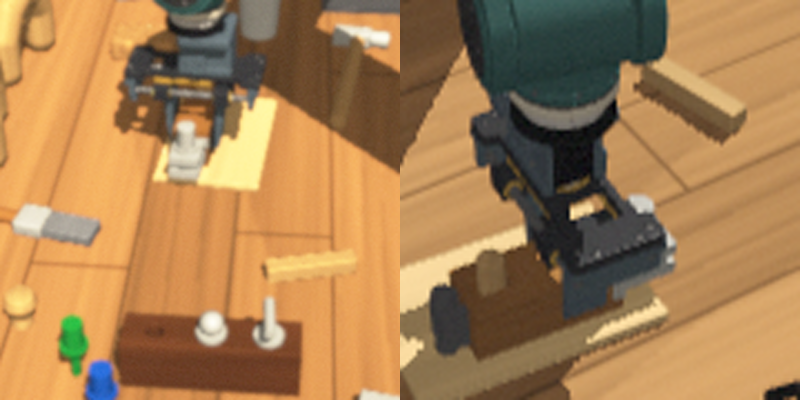

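The pin is home, the other two pins and the loose things have not moved, and the fingers squeeze the pad at 30 N with an opening of 50.6 mm. I'm handing in.

```bash
python3 -c "
from station import bot
print(bot.job_done())"
```

```text
the job is handed in; nothing more can be done
None
```

The job is done and handed in at about 26 s on the robot's clock, well inside the 64 s limit; no verdict was reported.

- **Gate:** I pushed the open half shut until it met the hard stop. The force rose to about 48 N in x and 41 N up, roughly 63 N combined. That push was on the fingers against the pad and below the 120 N wrist limit.
- **Pin:** I took the straight-knob pin from the rack and pushed it through both lug holes. It seated at TCP height 75 mm, which matches a tip height of 12 mm, and I let go of it. The last pictures show its collar on the upper lug.
- **Squeeze:** The fingers now hold the shut jig at 30 N across the pad and the back of the fixed half. The opening is 50.6 mm, compared with 56 mm for the relaxed jig. That suggests the pad is at or near its full 5 mm of travel; the 0.4 mm beyond that is within measuring error.
- **Other things:** In the final side picture, the ball pin, T pin, look-alikes, offcut, mallet and brush looked undisturbed. The tin, sander and gauge were only partly in that crop, and I did not check them closely.

My camera estimates of the hole disagreed by up to about 7 mm, so I settled the fit by feel during a slow descent.

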